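Set the pour-over stand to suit the cup under the gauge

ROBOT

A 6-joint arm with a two-finger parallel gripper is mounted at the origin on the work surface. World frame = base frame: x ahead of the robot, y to its left, z up, the work surface at z = 0. Lengths are in m, angles in rad, forces in N, time in s.
With the tool pointing down it reaches from about 0.425 to 0.95 m from the base axis. Payload 3.5 kg.
Tool frame: the origin (TCP) lies between the finger pads; the fingertips stand 25 mm ahead of it and the grasp point (between the pads) lies 6 mm ahead of it; z points along the fingers, y is the line along which they close (so a half turn about z gives the same grasp; the last joint's range is limited). The gripper opens to 85 mm and grips with 20 to 120 N. Pads are 22 mm wide; open, the fingers measure 114 mm over their backs; the gripper's body (76 mm by 85 mm) begins 54 mm behind the grasp point. The pads swing forward as they close: fully open they stand 13 mm farther back than shut.
Start: joints at [-1.415, 0.286, 1.577, -0, 1.279, -0.15], TCP at [0.203, -0.644, 0.256] pointing down, gripper open.
Joint ranges: [-2.77, 2.77], [-0.9, 2.22], [0.21, 2.48], [-1.53, 4.67], [0.24, 2.81], [-2.84, 2.84]. Speed limits (rad/s): [2.79, 2.79, 3.14, 3.14, 3.14, 3.14].

INTERFACE

Orientations are given as a unit quaternion [x, y, z, w].
In Python, from cell import bot gives the robot as it stands.
- The arm moves only by the tool move_arm, never from a script. Its argument "deltas" is one flat list of numbers, 5 for each row, row after row: the opening, from 0 (shut) to 1 (fully open), then the shift along the tool's x, y, z in mm, then the turn about the tool's z in rad. A call has 1 to 20 rows; each row shifts and turns the commanded pose from where the row before left it, along the tool's axes as they then stand; what a row does not reach is not made up. A row lasts 1/10 s, in which the tool goes at most 50 mm and 8.59 degrees, less where a joint would pass 70% of its speed; a pose out of reach is approached as far as the arm can. A call with a gripper value outside its range is refused whole. The fingers move at their own pace and stop on an object; the grip force is fixed at half the most. Time passes only in rows, so rows that do not move let the fingers close. It gives the time, the measured TCP pose, the force, the opening and the grip force at its end, in the units of the state.
- bot.get_obs(): the state, without advancing time (a new reading comes with each control period).
- bot.camera(name): name is "scene" or "top" or "wrist"; returns a dict with "frame" (480x640x3 uint8, blue, green, red), "mtx" (3x3 intrinsics, pixels), "rvec" (rotation vector, rad) and "tvec" (3), from world to camera coordinates, as OpenCV has them; the wrist camera has in their place "T_tool_cam" (4x4, takes a point from camera to tool coordinates, whose origin is the TCP and whose axes are the flange's). Camera axes: x right, y down, z forward; pixel columns grow to the right and rows downward; lengths in m; the calibration is good to about 2 mm. A picture is of the moment at which its call begins: read the wrist's pose just before it. There is no depth.
- bot.sign_off(): hands the job in; it is judged then, once.
The state is a dict: "clock": time; "q": joint angles; "joint_velocities": joint speeds; "joint_torque": joint torques, N m; "position": TCP position; "tcp_rot": TCP orientation; "force": force on the tool from outside, world axes, zero at the start; "ft_torque": the same for the moment, N m; "opening": finger opening in m; "grip_force": force on a finger pad.
Only numpy, scipy, OpenCV 4.12 (cv2) and the standard library are available. Lean on these libraries where they do the work, as an engineer would, in place of code of your own. Each camera call takes 0.05 s, during which the arm holds its last target. There are 200 camera calls.

TASK

Gently press the sprung gauge down until its foot rests on the cup standing under it, hold it there for a moment, and let it spring back up. Then take the pour-over stand's steel cam lever by its fin and lift the sliding leg until its pointer is level with the mark for that cup (lowest mark for the short cup, middle mark for the middle cup, highest mark for the tall cup), and only then, keeping the leg at that mark, slide the lever sideways until fully closed. Finish still holding the lever with the leg at the mark, and leave all the cups, the glass canister and the steel jug standing where they are.

Things in the scene. Friction and masses are not known exactly. Their poses are not given: they have to be found in the camera images.
- gauge: Cup-height gauge, fixed to the worktop. Origin: on the worktop under the axis of its foot, where the cup to be measured stands (within about 6 mm). Own axes: z up; its aluminium post (22 mm square) stands 105 mm along +y, with an arm at height 136 to 150 mm to a guide sleeve on the foot axis (28 mm diameter, height 133 to 152 mm).
- gauge_slide (a joint): How far the knob and stem are pressed down, m: 0 = up, 0.072 = lowest. The black foot is a flat disc, 100 mm wide, its underside 115 mm above the worktop at 0; it meets the short cup at 0.060, middle 0.040, tall 0.020. The foot yields on the stem by up to 12 mm (2.4 N plus 300 N/m), so press 4 to 8 mm further. A spring (2 N plus 50 N/m) lifts it all when let go.
- gauge_knob (a point): Centre of the top face of the gauge's round black knob (40 mm diameter, 18 mm tall, on a 12 mm stem), 243 mm above the worktop when up; moves down with the foot. Press it straight down from above with closed fingers.
- stand: Pour-over coffee stand, fixed: wooden base 130 x 220 x 12 mm, upright steel tube (30 mm diameter, collar 38 mm at its top, height 101 mm) with a sliding leg. Origin: on the worktop under the leg's axis. Own axes: z up; white dripper cone (100 mm wide) hangs off the leg's head 118 mm along -y; the scale is on the +x side; the cam lever closes along +y.
- leg (a joint): How far the sliding leg is raised, m: 0 = down (start), 0.095 = top stop. Short cup's mark 0.030, middle 0.050, tall 0.070. With head, dripper and lever it weighs 0.42 kg and slides freely: let go, it sinks even with the lever closed, so it must be held. Its head is a black block 36 x 76 mm, top face 123 mm above the worktop at 0.
- cam_lever (a joint): Cam lever on the leg's head, slides along the stand's own +y, m: 0 = open, 0.025 = fully closed (end stop). It starts open, within 4 mm. Stiff: about 1.5 N friction, stays where it is left. It is carried up and down by the leg, so lifting it lifts the leg.
- lever_fin (a point): Middle of the cam lever's upright steel fin: 12 mm thick along the stand's own y (grip it across this), 32 mm long along own x, and from 20 mm below to 17 mm above this point; 148 mm above the worktop when the leg is down. Clear on both sides; black head face 25 mm below this point, with the lever's foot plate (30 mm wide along own y, 5 mm thick) and a 4 mm stop lip on it.
- pointer (a point): Tip of the thin steel pointer (horizontal blade 4 mm thick, 56 mm wide) that hangs from the leg's head and rides up with the leg in front (own +x) of the scale plate; 50 mm above the worktop when the leg is down.
- mark_low (a point): Lowest of three dark pegs (4 mm thick) jutting sideways, along own +y, from the edge of the stand's upright aluminium scale plate; outer end of the peg, 80 mm above the worktop. Mark for the short cup.
- mark_mid (a point): Middle peg, 100 mm above the worktop. Mark for the middle cup.
- mark_high (a point): Highest peg, 120 mm above the worktop. Mark for the tall cup.
- cup_short: White ceramic cup without handle, 55 mm tall, 68 mm wide at the rim. Origin: centre of its underside. One of the three cups stands under the gauge, the other two elsewhere.
- cup_middle: White ceramic cup, 75 mm tall, 72 mm wide at the rim. Origin: centre of its underside.
- cup_tall: White ceramic cup, 95 mm tall, 76 mm wide at the rim. Origin: centre of its underside.
- canister: Glass coffee canister with a lid, 80 mm wide, 120 mm tall, not to be disturbed. Origin: centre of its underside.
- jug: Steel milk jug with handle, 72 mm wide, 100 mm tall, not to be disturbed. Origin: centre of its underside.

How it is judged:
On the way, in this order (a step that is already met when the one before it is completed fails the run):
1. the gauge foot is pressed onto the cup that stands under it (((horizontal distance between cup_short and gauge below 0.03 m and contact force between gauge and cup_short above 0.7 N) or (horizontal distance between cup_middle and gauge below 0.03 m and contact force between gauge and cup_middle above 0.7 N) or (horizontal distance between cup_tall and gauge below 0.03 m and contact force between gauge and cup_tall above 0.7 N))), for 0.2 s.
2. the leg is held at that cup's mark with the cam lever still open, the gauge let go (((horizontal distance between cup_short and gauge below 0.03 m and value of joint leg between 0.025 and 0.035 m) or (horizontal distance between cup_middle and gauge below 0.03 m and value of joint leg between 0.045 and 0.055 m) or (horizontal distance between cup_tall and gauge below 0.03 m and value of joint leg between 0.065 and 0.075 m)) and value of joint cam_lever below 0.012 m and contact force between the fingers and stand above 1 N and value of joint gauge_slide below 0.01 m), for 0.2 s.
3. the cam lever is slid closed with the leg still at the mark (((horizontal distance between cup_short and gauge below 0.03 m and value of joint leg between 0.024 and 0.036 m) or (horizontal distance between cup_middle and gauge below 0.03 m and value of joint leg between 0.044 and 0.056 m) or (horizontal distance between cup_tall and gauge below 0.03 m and value of joint leg between 0.064 and 0.076 m)) and value of joint cam_lever above 0.021 m), for 0.1 s.
At the end, for the whole second after the job is handed in: Fingers hold the still leg within 5 mm of the mark for the cup under the gauge; nothing loose props it; cam lever at least 21 of 25 mm closed; gauge back up (within 10 mm); cups, canister and jug upright, within 25 mm of their starts (((horizontal distance between cup_short and gauge below 0.03 m and value of joint leg between 0.025 and 0.035 m) or (horizontal distance between cup_middle and gauge below 0.03 m and value of joint leg between 0.045 and 0.055 m) or (horizontal distance between cup_tall and gauge below 0.03 m and value of joint leg between 0.065 and 0.075 m)) and value of joint cam_lever above 0.021 m and contact force between the fingers and stand above 2 N and velocity of joint leg between -0.01 and 0.01 m/s and value of joint gauge_slide below 0.01 m and not (contact force between cup_short and stand above 0.05 N) and not (contact force between cup_middle and stand above 0.05 N) and not (contact force between cup_tall and stand above 0.05 N) and not (contact force between canister and stand above 0.05 N) and not (contact force between jug and stand above 0.05 N) and distance of each of cup_short, cup_middle, cup_tall, canister, jug from where it was at the start of the episode below 0.025 m and angle between each of cup_short, cup_middle, cup_tall, canister, jug's own z axis and vertical below 0.2 rad); the arm keeps its last pose, push and grip.
It fails at once if the cam lever is slid closed while the leg is off its mark by more than 8 mm (value of joint cam_lever above 0.013 m and not ((horizontal distance between cup_short and gauge below 0.03 m and value of joint leg between 0.022 and 0.038 m) or (horizontal distance between cup_middle and gauge below 0.03 m and value of joint leg between 0.042 and 0.058 m) or (horizontal distance between cup_tall and gauge below 0.03 m and value of joint leg between 0.062 and 0.078 m))).
It fails at once if a cup is pressed hard (over 40 N) by the gauge (contact force between gauge and cup_short above 40 N or contact force between gauge and cup_middle above 40 N or contact force between gauge and cup_tall above 40 N).
It fails at once if a cup, the canister or the jug is pushed away or tipped (distance of any of cup_short, cup_middle, cup_tall, canister, jug from where it was at the start of the episode above 0.03 m or angle between any of cup_short, cup_middle, cup_tall, canister, jug's own z axis and vertical above 0.35 rad).
It also fails if it takes over 51 s, if anything falls off the work surface, if the arm or the gripper's body presses on something with over 40 N, if the wrist force passes 120 N, or if a joint passes its speed limit or range.

## Working session

There is one attempt and no reset: what is moved stays moved. The work goes in short steps, Python scripts to look and compute and a tool call to move; the robot and the scene stay as the last step left them, time stands still between calls to the robot, and variables do not carry over. Pictures are saved under pics/ and viewed, at most 10 in all, crops included, and the job is handed in when it is done.

Besides the shell and the picture viewer there is one more tool, called after "Call:" by a JSON object that holds its "op" and its "data". move_arm: Moves the arm, as the interface text tells. Its arguments: {"type":"object","properties":{"deltas":{"type":"array"}},"required":["deltas"]}

```bash
mkdir -p pics; cat > h.py <<'E'
import cv2, numpy as np
from cell import bot
from scipy.spatial.transform import Rotation as R
def shot(n,fn):
    o=bot.get_obs(); c=bot.camera(n); cv2.imwrite(f'pics/{fn}.png',c['frame'])
    K=np.array(c['mtx'],float)
    if n=='wrist':
        T=np.eye(4);T[:3,:3]=R.from_quat(o['tcp_rot']).as_matrix();T[:3,3]=o['position']
        M=np.linalg.inv(T@np.array(c['T_tool_cam']))
    else:
        M=np.eye(4);M[:3,:3]=cv2.Rodrigues(np.array(c['rvec'],float))[0];M[:3,3]=np.ravel(c['tvec'])
    np.savez(f'pics/{fn}.npz',K=K,M=M); return c['frame']
def cal(fn):
    d=np.load(f'pics/{fn}.npz'); return d['K'],d['M']
def ray(fn,uv):
    K,M=cal(fn); d=M[:3,:3].T@np.linalg.solve(K,[uv[0],uv[1],1.]); return -M[:3,:3].T@M[:3,3],d/np.linalg.norm(d)
def onz(fn,uv,z):
    o,d=ray(fn,uv); return o+d*(z-o[2])/d[2]
def tri(*obs):
    A=np.zeros((3,3));b=np.zeros(3);rs=[ray(*x) for x in obs]
    for o,d in rs: P=np.eye(3)-np.outer(d,d);A+=P;b+=P@o
    p=np.linalg.solve(A,b); return p,[np.linalg.norm(np.cross(p-o,d)) for o,d in rs]
def proj(fn,p):
    K,M=cal(fn); q=K@(M[:3,:3]@np.array(p)+M[:3,3]); return q[:2]/q[2]
E
python3 - <<'E'
from h import *
for n in ['scene','top']: shot(n,n+'0'); K,M=cal(n+'0'); print(n,-M[:3,:3].T@M[:3,3],K[0])
print(bot.get_obs())
E
```

```text
scene [ 1.07911996 -0.24969976  1.08851653] [587.37657179   0.         320.48427835]
top [0.42366479 0.02256949 1.21731733] [599.991745    0.        325.9289367]
{'clock': 0.1, 'q': array([-1.41500293e+00,  2.87092595e-01,  1.57802523e+00,  4.96125411e-06,
        1.27859242e+00, -1.50007480e-01]), 'joint_velocities': array([-4.35271488e-04,  3.59540251e-04, -2.96230747e-03, -6.13776464e-05,
       -1.18273903e-03, -2.44762694e-04]), 'joint_torque': array([ 3.73986113e-04, -4.07297802e+01, -2.93700296e+01, -1.45749564e-04,
        3.42087973e-03, -9.00919872e-06]), 'position': array([ 0.20315371, -0.64314041,  0.255078  ]), 'tcp_rot': array([ 9.88333038e-01,  1.52304577e-01, -6.88332940e-07, -1.05879553e-03]), 'force': array([ 0.4477656 , -0.20372804,  1.16599511]), 'ft_torque': array([ 0.01331182, -0.03259323,  0.0268042 ]), 'grip_force': 0.0, 'opening': 0.08534013841808144}
```

View pics/scene0.png

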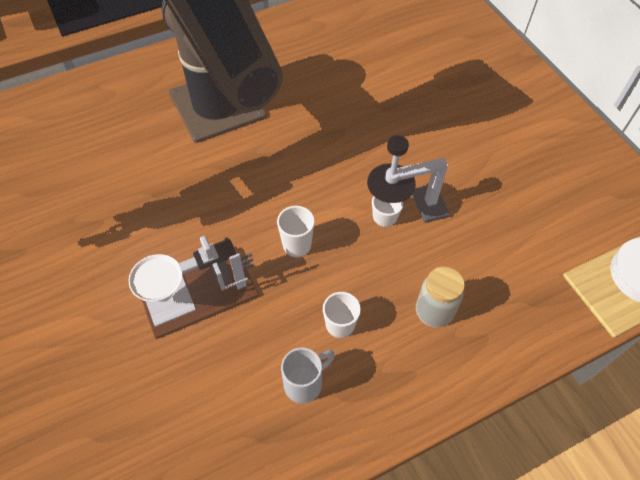

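View pics/top0.png

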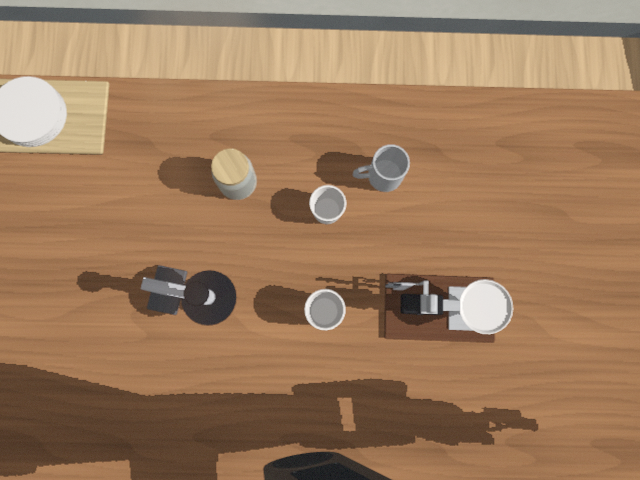

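The scene view shows the gauge at (395,180) with its knob at (398,145), the stand at (200,280), the two other cups at (296,230) and (341,315), the canister at (440,295) and the jug at (303,373). The top view shows the knob at (197,293), the lever at about (430,303), the free cups at (328,203) and (325,309), the canister at (235,175) and the jug at (388,168). I'll enlarge the gauge and stand crops.

```bash
python3 - <<'E'
from h import *
s=cv2.imread('pics/scene0.png');t=cv2.imread('pics/top0.png')
def cr(i,x,y,w,h,k): return cv2.resize(i[y:y+h,x:x+w],None,fx=k,fy=k,interpolation=cv2.INTER_CUBIC)
a=np.hstack([cr(s,360,130,100,75,4),cr(s,185,225,100,75,4)])
b=np.hstack([cr(t,140,255,100,75,4),cr(t,375,265,100,75,4)])
cv2.imwrite('pics/cr.png',np.vstack([a,b]))
for fn,uv in [('top0',(328,203)),('top0',(325,309)),('top0',(235,175)),('top0',(388,168)),('top0',(197,293)),('top0',(430,303))]: print(uv,onz(fn,uv,.08).round(3))
E
```

```text
(328, 203) [0.67  0.001 0.08 ]
(325, 309) [0.466 0.003 0.08 ]
(235, 175) [0.722 0.184 0.08 ]
(388, 168) [ 0.743 -0.115  0.08 ]
(197, 293) [0.492 0.245 0.08 ]
(430, 303) [ 0.482 -0.195  0.08 ]
```

View pics/cr.png

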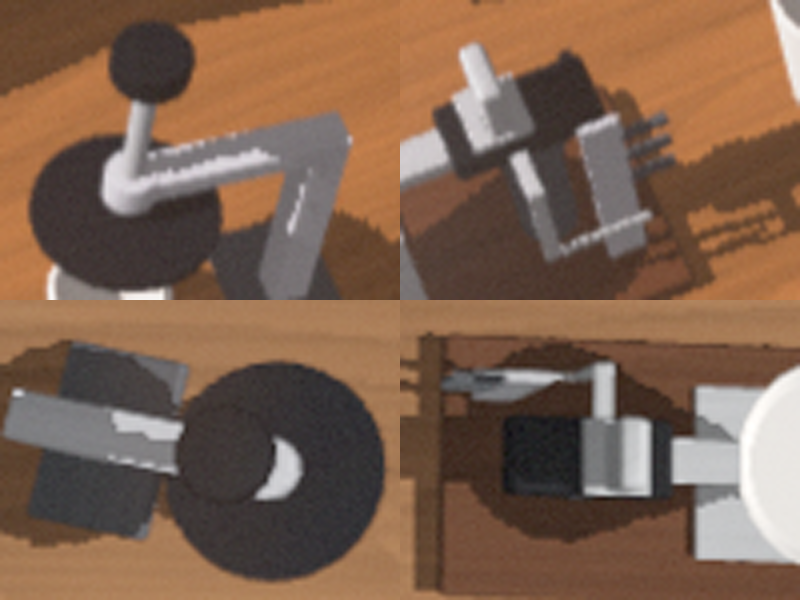

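Call:
{"op": "move_arm", "data": {"deltas": [1,0,0,-30,0.1,1,0,0,-30,0.1,1,0,0,-30,0.105,1,20,-30,0,0,1,23,-40,0,0,1,23,-40,0,0,1,23,-40,0,0,1,23,-40,0,0,1,23,-40,0,0,1,23,-40,0,0,1,23,-40,0,0,1,23,-40,0,0,1,23,-40,0,0,1,23,-40,0,0,1,23,-40,0,0,1,0,0,0,0,1,0,0,0,0]}}

```text
clock: 1.8
position: [0.476, -0.1725, 0.3458]
tcp_rot: [1.0, 0.002, -0.001, 0.0]
force: [0.6, 0.0, -0.4]
opening: 0.0853
grip_force: 0.0
```

```bash
python3 - <<'E'
from h import *
w=shot('wrist','w1');o=bot.get_obs();print(o['clock'],o['position'],o['tcp_rot'],o['q'])
print(np.array(bot.camera('wrist')['T_tool_cam']).round(3), cal('w1')[0][0])
s=cv2.imread('pics/scene0.png');t=cv2.imread('pics/top0.png')
def cr(i,x,y,w,h,k): return cv2.resize(i[y:y+h,x:x+w],None,fx=k,fy=k,interpolation=cv2.INTER_CUBIC)
a=np.hstack([cr(s,270,195,64,64,4),cr(s,315,285,64,64,4)])
b=np.hstack([cr(t,295,280,64,64,4),cr(t,300,175,64,64,4)])
c=np.vstack([a,b]); w2=cv2.copyMakeBorder(cv2.resize(w,None,fx=.44,fy=.44),0,512-211,0,0,cv2.BORDER_CONSTANT)
cv2.imwrite('pics/cr2.png',np.hstack([c,w2]))
E
```

```text
1.85 [ 0.47565174 -0.17344519  0.34586081] [ 9.99999590e-01  7.44849391e-04 -5.13161945e-04  5.18109122e-05] [-5.50017959e-01 -1.50048830e-01  1.87482477e+00 -6.32820203e-04
  1.41763707e+00  1.01938547e+00]
[[ 0.002 -0.956 -0.295  0.076]
 [ 1.     0.001  0.001 -0.001]
 [-0.001 -0.295  0.956 -0.118]
 [ 0.     0.     0.     1.   ]] [412.53136494   0.         325.70522315]
```

View pics/cr2.png

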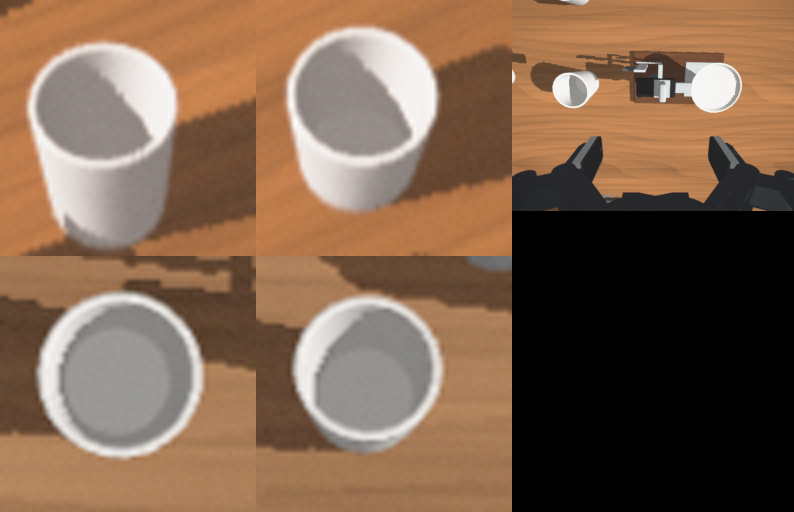

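Cup crops: free cup B has its rim centre at scene (295.6,221.2) and top (325.2,309.5). Free cup A is at scene (341.6,308.6) and top (328.2,203). The wrist view has the stand at about (330,195) full-scale, with the lever visible.

```bash
python3 - <<'E'
from h import *
print('B',tri(('scene0',(295.6,221.2)),('top0',(325.2,309.5))))
print('A',tri(('scene0',(341.6,308.6)),('top0',(328.2,203))))
print('knob',tri(('scene0',(397.8,145)),('top0',(196.5,293))))
# gauge foot disc in top/scene: center
print('foot',tri(('scene0',(391.5,183)),('top0',(209,297.5))))
print('sleeve',tri(('scene0',(391.2,177)),('top0',(207.5,297))))
w=cv2.imread('pics/w1.png')
cv2.imwrite('pics/w1c.png',cv2.resize(w[100:250,260:460],None,fx=4,fy=4,interpolation=cv2.INTER_CUBIC))
E
```

```text
B (array([0.46559339, 0.00417535, 0.09192331]), [np.float64(0.0011931076997457532), np.float64(0.0011931076997457307)])
A (array([0.67250943, 0.00216343, 0.07256657]), [np.float64(0.0015138515965603663), np.float64(0.0015138515965603804)])
knob (array([0.48271395, 0.21584735, 0.23492725]), [np.float64(0.0008242157891235202), np.float64(0.0008242157891234845)])
foot (array([0.48236051, 0.21659026, 0.11564738]), [np.float64(0.001343725862669403), np.float64(0.0013437258626693839)])
sleeve (array([0.48170144, 0.21480891, 0.13621528]), [np.float64(0.0003730625603189371), np.float64(0.00037306256031888825)])
```

View pics/w1c.png

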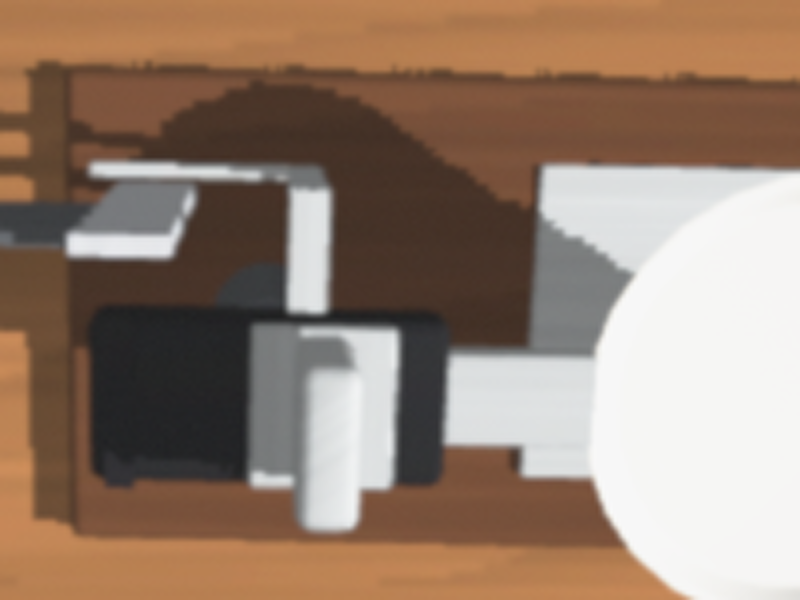

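The free cups have rims at z of 0.092 (tall) and 0.073 (middle), so the short cup is under the gauge. Its mark is the lowest (leg 0.030), and the gauge meets it at 0.060. The knob is at (0.4825,0.2155). The wrist crop shows the fin top centred at full-image (342.8,211.8).

Call:
{"op": "move_arm", "data": {"deltas": [0,0.7,-39,0,0,0,0.7,-39,0,0,0,0.7,-39,0,0,0,0.7,-39,0,0,0,0.7,-39,0,0,0,0.7,-39,0,0,0,0.7,-39,0,0,0,0.7,-39,0,0,0,0.7,-39,0,0,0,0.7,-39,0,0,0,0,0,20,0,0,0,0,20,0,0,0,0,20,0,0,0,0,10,0,0,0,0,0,0,0,0,0,0,0]}}

```text
clock: 3.5
position: [0.4832, 0.2158, 0.277]
tcp_rot: [1.0, -0.0, 0.0, -0.0]
force: [0.2, -0.0, 0.5]
opening: -0.0001
grip_force: 0.0
```

```bash
python3 - <<'E'
from h import *
p=onz('w1',(342.8,211.8),.165);print('fin',p,(proj('scene0',p)-[185,225])*4+[400,0],(proj('top0',p)-[375,265])*4+[0,300])
# fin ends in the wrist view
for uv in [(331,365),(331,530),(302,447),(360,447)]:print(onz('w1',(uv[0]/4+260,uv[1]/4+100),.165))
o=bot.get_obs();print(o['position'],o['force'],o['clock'],o['opening'])
E
```

```text
fin [ 0.47951275 -0.18477142  0.165     ] [476.52489768  71.11720677] [234.00212852 447.0702189 ]
[ 0.49497394 -0.18446692  0.165     ]
[ 0.46345781 -0.18501185  0.165     ]
[ 0.47952472 -0.1793453   0.165     ]
[ 0.4795768  -0.19012208  0.165     ]
[0.48320992 0.21583109 0.27701362] [ 0.18898794 -0.00493984  0.4600138 ] 3.5 -9.993593774258952e-05
```

Call:
{"op": "move_arm", "data": {"deltas": [0,0,0,8,0,0,0,0,8,0,0,0,0,8,0,0,0,0,8,0,0,0,0,8,0,0,0,0,8,0,0,0,0,8,0,0,0,0,6,0,0,0,0,3,0,0,0,0,0,0,0,0,0,0,0]}}

```text
clock: 4.6
position: [0.4826, 0.2166, 0.2116]
tcp_rot: [1.0, 0.0, -0.0, -0.0]
force: [1.4, -0.3, 4.5]
opening: 0.0001
grip_force: 2.0
```

Call:
{"op": "move_arm", "data": {"deltas": [0,0,0,3,0,0,0,0,3,0,0,0,0,2,0,0,0,0,2,0,0,0,0,0,0,0,0,0,0,0,0,0,0,0,0,0,0,0,0,0]}}

```text
clock: 5.4
position: [0.4826, 0.2166, 0.2026]
tcp_rot: [1.0, 0.0, 0.0, 0.0]
force: [0.2, -0.7, 8.0]
opening: 0.0002
grip_force: 4.4
```

```bash
python3 - <<'E'
from h import *
shot('scene','scene1');o=bot.get_obs();print(o['position'],o['force'],o['clock'])
s=cv2.imread('pics/scene1.png')
cv2.imwrite('pics/s1c.png',cv2.resize(s[110:240,340:480],None,fx=4,fy=4,interpolation=cv2.INTER_CUBIC))
E
```

```text
[0.48263307 0.21664679 0.20264366] [ 0.91253717 -1.42680452  9.15471533] 5.45
```

View pics/s1c.png

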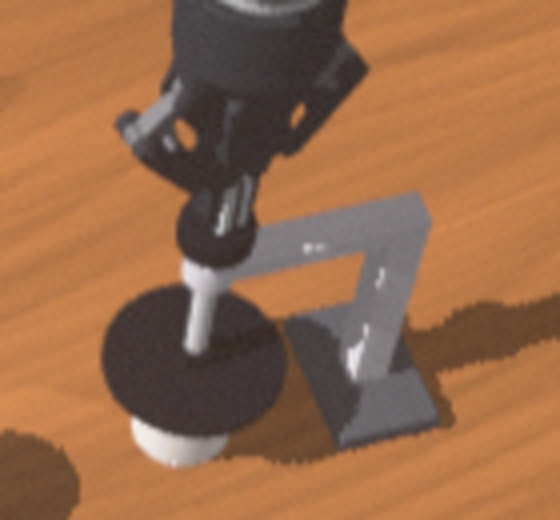

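The foot is down on the short cup. Its white base shows at (180,440) in the crop, and the force of 8–9 N exceeds the roughly 5.3 N of spring alone. I'll hold a little longer and then release.

Call:
{"op": "move_arm", "data": {"deltas": [0,0,0,0,0,0,0,0,0,0,0,0,0,-12,0,0,0,0,-12,0,0,0,0,-12,0,0,0,0,-12,0,0,0,0,-12,0,0,0,0,-20,0,0,0,0,-30,0,0,0,0,-33,0,0.45,0,40,0,0,0.45,0,40,0,0,0.45,0,40,-3,0,0.45,0,40,0,0,0.45,0,40,0,0,0.45,0,40,0,0,0.45,0,40,0,0,0.45,0,37,0,0,0.45,0,0,0,0,0.45,0,0,0,0]}}

```text
clock: 7.45
position: [0.482, -0.1005, 0.3463]
tcp_rot: [1.0, -0.001, -0.002, -0.001]
force: [-0.8, -0.3, -0.2]
opening: 0.0386
grip_force: 0.0
```

```bash
python3 - <<'E'
from h import *
shot('scene','scene2');w=shot('wrist','w2');o=bot.get_obs();print(o['position'],o['opening'],o['clock'])
p=proj('w2',(.4795,-.1848,.165));print(p)
u,v=(p-[80,60]).astype(int);u=min(max(u,0),480);v=min(max(v,0),360);print(u,v)
s=cv2.imread('pics/scene2.png')
a=cv2.resize(w[v:v+120,u:u+160],None,fx=4,fy=4,interpolation=cv2.INTER_CUBIC)
b=cv2.resize(s[125:225,360:400],None,fx=3.8,fy=4.8,interpolation=cv2.INTER_CUBIC)
cv2.imwrite('pics/cr3.png',np.hstack([a,b]))
E
```

```text
[ 0.48237663 -0.09945163  0.34679704] 0.038192007022875105 7.55
[440.10345018 219.4980817 ]
360 159
```

View pics/cr3.png

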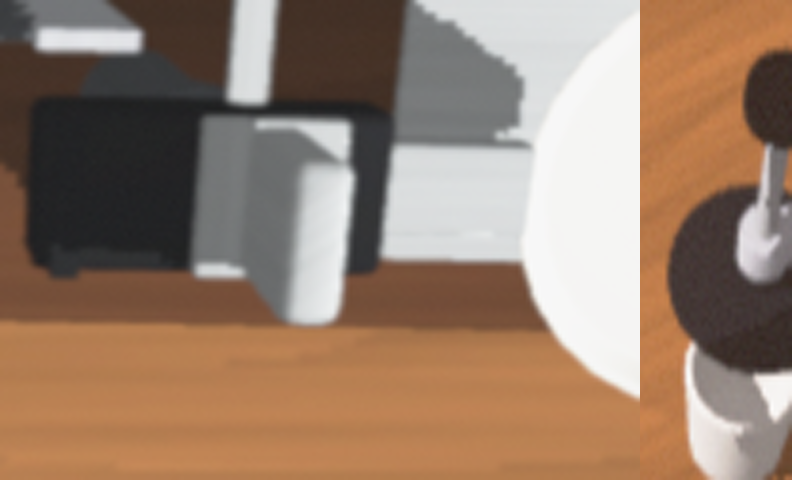

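The gauge is back up. The fin top centre in wrist view 2 is at about (440.5,219.7), against (440.1,219.5) predicted, so its height of 0.165 and position (0.4795,-0.1848) agree across two views.

Call:
{"op": "move_arm", "data": {"deltas": [0.45,-3,30,0,0,0.45,0,35,0,0,0.45,0,20,10,0,0.45,0,0,35,0,0.45,0,0,35,0,0.45,0,0,35,0,0.45,0,0,25,0,0.45,0,0,0,0,0.45,0,0,0,0]}}

```text
clock: 8.45
position: [0.4802, -0.1844, 0.2077]
tcp_rot: [1.0, 0.001, -0.0, -0.0]
force: [-0.2, -0.2, 0.1]
opening: 0.0385
grip_force: 0.0
```

```bash
python3 -c "
from h import *
for i in range(3): print(bot.get_obs()['position'])"
```

```text
[ 0.48017957 -0.18444077  0.2077094 ]
[ 0.48017957 -0.18444077  0.2077094 ]
[ 0.48017957 -0.18444077  0.2077094 ]
```

Call:
{"op": "move_arm", "data": {"deltas": [0.45,0,0,20,0,0.45,0,0,17,0,0.45,0,0,10,0,0.45,0,0,0,0,0.3,0,0,0,0,0.2,0,0,0,0,0,0,0,0,0,0,0,0,0,0,0,0,0,0,0,0,0,0,0,0]}}

```text
clock: 9.45
position: [0.4807, -0.1857, 0.1619]
tcp_rot: [1.0, -0.0, 0.001, 0.0]
force: [-0.6, 0.9, 5.8]
opening: 0.0111
grip_force: 60.0
```

Call:
{"op": "move_arm", "data": {"deltas": [0,0,0,-4,0,0,0,0,-5,0,0,0,0,-5,0,0,0,0,-5,0,0,0,0,-5,0,0,0,0,-5,0,0,0,0,0,0,0,0,0,0,0]}}

```text
clock: 10.25
position: [0.4805, -0.1857, 0.1892]
tcp_rot: [1.0, 0.0, 0.001, 0.0]
force: [4.9, -0.9, -4.0]
opening: 0.0111
grip_force: 58.8
```

```bash
python3 - <<'E'
from h import *
s=shot('scene','scene3');t=shot('top','top3');o=bot.get_obs();print(o['position'],o['force'],o['clock'],o['grip_force'])
s0=cv2.imread('pics/scene0.png')
f=lambda i:cv2.resize(i[240:300,195:275],None,fx=5,fy=5,interpolation=cv2.INTER_CUBIC)
g=cv2.resize(t[265:325,375:455],None,fx=5,fy=5,interpolation=cv2.INTER_CUBIC)
cv2.imwrite('pics/cr4.png',np.vstack([np.hstack([f(s0),f(s)]),np.hstack([g,g*0])]))
E
```

```text
[ 0.48051627 -0.18564827  0.18908279] [ 4.44461991 -0.74931346 -2.79432123] 10.35 58.76414179801941
```

View pics/cr4.png

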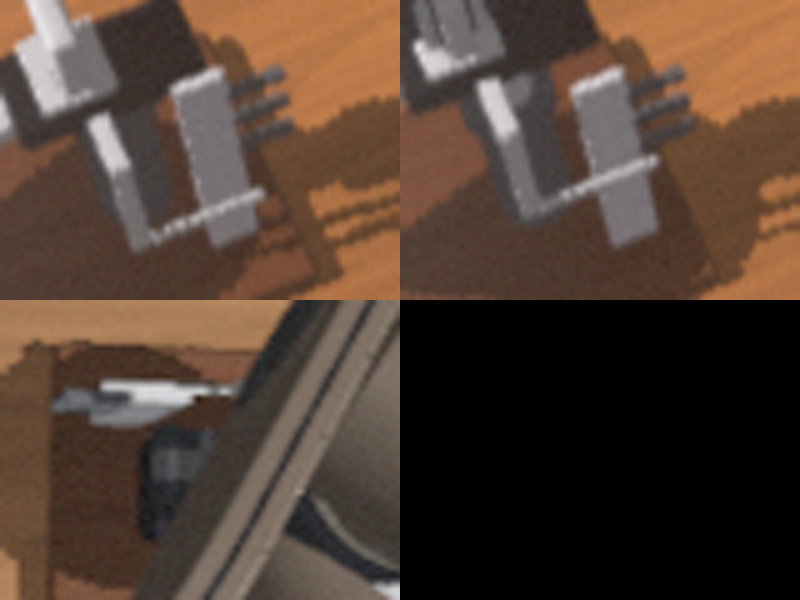

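The pointer tip moved from (262,192) to (255,162) in the 5x scene crop. Next I'll compute the rise.

```bash
python3 - <<'E'
from h import *
a=np.array([262,192])/5+[195,240];b=np.array([255,162])/5+[195,240]
p=onz('scene0',a,.05);print('tip',p)
for d in (.02,.024,.026,.028,.03,.032): print(d,(proj('scene0',p+[0,0,d])-[195,240])*5, proj('scene0',p+[0,0,d])-b)
for uv in [(288,127),(290,100),(283,73)]:
    print([ (onz('scene0',np.array(uv)/5+[195,240],z)).round(4) for z in (.08,.1,.12)])
# subpixel: shift of the pointer blade between images in a patch crossing plate
A=cv2.cvtColor(cv2.imread('pics/scene0.png'),6).astype(np.float32);B=cv2.cvtColor(cv2.imread('pics/scene3.png'),6).astype(np.float32)
T=A[274:292,222:242]; r=cv2.matchTemplate(B[258:296,212:252],T,cv2.TM_CCOEFF_NORMED);_,m,_,l=cv2.minMaxLoc(r);print(m,l[0]+212-222,l[1]+258-274)
for c in range(236,245,2): print(c,A[262:288,c].astype(int).tolist(),B[262:288,c].astype(int).tolist())
E
```

```text
tip [ 0.52167781 -0.12883794  0.05      ]
0.02 [256.86944185 168.08998332] [0.37388837 1.21799666]
0.024 [255.82508882 163.22296931] [0.16501776 0.24459386]
0.026 [255.30058815 160.77863101] [ 0.06011763 -0.2442738 ]
0.028 [254.77452884 158.32702894] [-0.04509423 -0.73459421]
0.03 [254.24690392 155.86813067] [-0.15061922 -1.22637387]
0.032 [253.7177064  153.40190358] [-0.25645872 -1.71961928]
[array([ 0.5156, -0.1119,  0.08  ]), array([ 0.5268, -0.1147,  0.1   ]), array([ 0.538 , -0.1174,  0.12  ])]
[array([ 0.5047, -0.1064,  0.08  ]), array([ 0.5161, -0.1093,  0.1   ]), array([ 0.5275, -0.1121,  0.12  ])]
[array([ 0.492 , -0.1041,  0.08  ]), array([ 0.5037, -0.107 ,  0.1   ]), array([ 0.5153, -0.1098,  0.12  ])]
0.9030383825302124 -2 -6
236 [114, 115, 115, 115, 114, 117, 115, 113, 117, 111, 114, 115, 114, 116, 116, 114, 115, 116, 120, 145, 176, 151, 121, 102, 84, 70] [113, 115, 116, 117, 120, 115, 116, 118, 118, 118, 117, 123, 151, 182, 149, 117, 116, 121, 116, 116, 112, 113, 108, 93, 82, 74]
238 [113, 114, 112, 117, 115, 114, 115, 112, 116, 115, 116, 114, 117, 116, 116, 114, 113, 1
[... 229 characters left out ...]
 114, 116, 113, 112, 116, 117, 115, 125, 168, 153, 121, 114, 114, 114, 114, 111] [114, 115, 115, 114, 115, 116, 118, 115, 113, 115, 130, 172, 168, 134, 118, 116, 117, 117, 117, 117, 117, 117, 115, 117, 120, 113]
242 [87, 83, 75, 89, 93, 101, 107, 102, 106, 114, 114, 113, 117, 114, 114, 115, 119, 145, 155, 131, 115, 114, 113, 110, 112, 91] [88, 83, 71, 82, 89, 104, 110, 106, 107, 124, 171, 170, 135, 118, 115, 116, 118, 116, 115, 114, 114, 116, 116, 116, 115, 92]
244 [80, 68, 63, 69, 76, 75, 65, 64, 65, 64, 70, 71, 80, 90, 95, 112, 144, 177, 148, 120, 115, 116, 116, 111, 95, 72] [83, 64, 63, 62, 73, 69, 63, 62, 73, 122, 151, 129, 99, 90, 95, 104, 109, 112, 113, 115, 118, 117, 119, 113, 99, 70]
```

The rise is 27 mm by both image and TCP, so I'll raise 3 mm more, hold, and start sliding.

Call:
{"op": "move_arm", "data": {"deltas": [0,0,0,-2,0,0,0,0,-1,0,0,0,0,0,0,0,0,0,0,0,0,0,0,0,0,0,0,0,0,0]}}

```text
clock: 10.95
position: [0.4805, -0.1856, 0.192]
tcp_rot: [1.0, 0.0, 0.001, 0.0]
force: [6.0, -0.9, -3.4]
opening: 0.0108
grip_force: 58.7
```

Call:
{"op": "move_arm", "data": {"deltas": [0,0,-2,0,0,0,0,-2,0,0,0,0,-2,0,0,0,0,-2,0,0,0,0,-2,0,0,0,0,-2,0,0,0,0,0,0,0]}}

```text
clock: 11.65
position: [0.4807, -0.1735, 0.1921]
tcp_rot: [1.0, 0.0, 0.002, 0.0]
force: [6.7, -0.1, -4.5]
opening: 0.0109
grip_force: 58.7
```

Call:
{"op": "move_arm", "data": {"deltas": [0,0,-2,0,0,0,0,-2,0,0,0,0,-2,0,0,0,0,-2,0,0,0,0,-2,0,0,0,0,-1,0,0,0,0,0,0,0,0,0,0,0,0]}}

```text
clock: 12.45
position: [0.4809, -0.1626, 0.1921]
tcp_rot: [1.0, 0.0, 0.002, 0.0]
force: [6.2, -1.6, -3.6]
opening: 0.011
grip_force: 58.7
```

Call:
{"op": "move_arm", "data": {"deltas": [0,0,-1,0,0,0,0,-1,0,0,0,0,-1,0,0,0,0,0,0,0,0,0,0,0,0]}}

```text
clock: 12.95
position: [0.4809, -0.1606, 0.1924]
tcp_rot: [1.0, 0.0, 0.002, 0.002]
force: [5.8, -3.3, -4.5]
opening: 0.0115
grip_force: 58.7
```

```bash
python3 - <<'E'
from h import *
B=cv2.cvtColor(shot('scene','scene4'),6).astype(float);A=cv2.cvtColor(cv2.imread('pics/scene0.png'),6).astype(float)
o=bot.get_obs();print(o['position'],o['force'],o['clock'],o['joint_velocities'].round(3))
def c(I,x):
    w=np.clip(I[264:288,x]-122,0,None);k=w.argmax();s=slice(max(k-2,0),k+3);return (w[s]*np.arange(24)[s]).sum()/w[s].sum()
d=[c(A,x)-c(B,x) for x in (234,235,236,237,238,239,240)];print(np.round(d,2),np.median(d)/.264)
E
```

```text
[ 0.48089152 -0.16057694  0.19234532] [ 6.22489007 -3.42706084 -4.38352602] 13.0 [ 0.001  0.001 -0.001  0.002 -0.001 -0.001]
[8.35 7.97 8.01 8.08 8.06 7.97 7.79] 30.35274815422478
```

Call:
{"op": "move_arm", "data": {"deltas": [0,0,-1,0,0,0,0,-1,0,0,0,0,0,0,0,0,0,0,0,0]}}

```text
clock: 13.4
position: [0.4809, -0.1603, 0.1928]
tcp_rot: [1.0, 0.0, 0.002, 0.004]
force: [5.8, -8.6, -4.2]
opening: 0.0108
grip_force: 58.9
```

```bash
python3 - <<'E'
from h import *
s=shot('scene','scene5');w=shot('wrist','w5');o=bot.get_obs();print(o['position'],o['force'],o['clock'])
a=cv2.resize(s[225:300,185:285],None,fx=4,fy=4,interpolation=cv2.INTER_CUBIC)
b=cv2.resize(w,(400,300))
c=cv2.resize(s,(800,600))[0:300]
cv2.imwrite('pics/cr5.png',np.vstack([np.hstack([a,b]),cv2.resize(s[100:325],(640,225))[:, :].copy() if 0 else cv2.resize(s[120:420,100:500],(800,300))]))
E
```

```text
[ 0.48093414 -0.16034565  0.19281817] [ 4.28064052 -8.3073012  -4.98629634] 13.5
```

View pics/cr5.png

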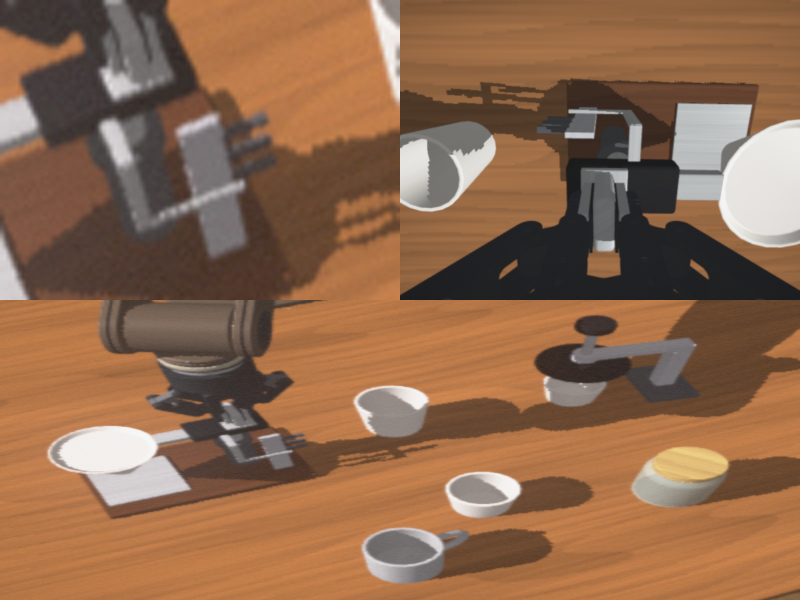

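The lever is at its stop at the +y end of the head: the force rose from 3.4 to 8.5 N with no further travel. The leg is at about 30 mm, the gauge is up, and everything is standing.

```bash
python3 -c "
from cell import bot
print(bot.sign_off())"
```

```text
the job is handed in; nothing more can be done
None
```

I pressed the gauge onto the short cup and let it spring back. I then lifted the leg to the lowest mark (about 30 mm), slid the lever closed against its stop, and handed in at about 13.5 s still holding it; no verdict was returned.

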